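# Tip an empty jar into the discard bin with the lever

## Task

With the fingertips, press down the paddle on the long end of the steel lever so that its short end raises the heavy flap and the empty jar lying on the flap rolls off backwards into the discard bin; keep pressing until the jar has dropped in. Then ease the flap back down under the lever, without letting it drop shut, and move clear. Do not touch the jar, the flap or the rest of the station; the lever must stay in its saddle and the things standing around must stay where they are.

Things in the scene. Friction and masses are not known exactly. Their poses are not given: they have to be found in the camera images.
- station: fixed tipping station. Origin on the bench under the lever's pivot, z up, x along the lever from pivot to bin (paddle at -x). Pivot in grey cheeks (x -25 to 25 mm, 64 wide, 94 high); flap at x 70 to 235, 226 wide with frames, 102 high; open grey bin at x 250 to 400, 212 wide, walls 68 (front), 125 (sides), 150 (back) high, floor sloping to the back. Rubber stop 27 high under the lever at x = -200.
- lever: loose steel lever, bar 18 x 8 mm, resting in the saddle by a cross pin in open-topped slots. Origin at the pin's centre = pivot, 75 mm above the bench; its frame is parallel to the station's at rest. The long arm ends 233 mm from the pivot on the -x side, rising 0.2 rad outwards at rest; the short arm (85 mm) ends in a nose under the flap's tongue. It turns 0.4 rad about y down to the stop.
- lever_pad (a point): centre of the upper face of the paddle on the lever's long end (40 mm along the lever, 36 mm wide, black rubber top). At rest 207 mm from the pivot, 124 mm above the bench, its face rising 0.2 rad outwards. Pressed with some 2 to 6 N it goes down about 80 mm to the stop, on an arc round the pivot; the flap's weight brings it up again.
- flap (a joint): angle of the heavy steel flap (2.2 kg, 135 x 180 mm, 12 mm rims, a 44 mm tongue over the lever's nose): 0 = down at rest, sloping 0.08 rad down towards the lever; grows as its lever-side edge rises about the hinge at its bin-side edge. Above about 0.09 the jar begins to roll to the bin; with the lever on its stop about 0.2. It falls back if the lever is let go.
- jar: loose empty white plastic jar, 56 mm across, 86 mm long (plus a 4 mm neck), lying on its side on the flap against the front rim, axis along station y. Origin at the cylinder's middle, 113 mm above the bench at the start; lying in the bin, leaning on the back wall, about 44 mm.
- amber_bottle: bystander: amber bottle, 42 mm across, 85 mm tall, stands about 135 mm to the side of the lever (station +y side). Origin at its underside.
- beaker: bystander: small glass cup, 52 mm across, 55 mm tall, stands about 135 mm to the other side of the lever. Origin at its underside.
- wash_bottle: bystander: white plastic bottle with a cap, 80 mm across, 190 mm tall. Origin at its underside.
- dish: bystander: shallow black dish, 110 mm across, 22 mm tall. Origin at its underside.
- screw_jar: bystander: glass jar with a white cap, 60 mm across, 70 mm tall. Origin at its underside.
- spoon: bystander: white plastic spoon, 170 mm long, lying flat. Origin at its underside.
- mug: bystander: white mug, 76 mm across, 80 mm tall. Origin at its underside.

How it is judged:
By the outcome, as a careful person would: the job done as asked, in the order asked, and still so for the second after the job is handed in, with the robot touching nothing.
It also fails if it takes over 35 s, if anything falls off the work surface, if the arm or the gripper's body presses on something with over 40 N, if the wrist force passes 120 N, or if a joint passes its speed limit or range.

## Robot

A 6-joint arm with a two-finger parallel gripper is mounted at the origin on the work surface. World frame = base frame: x ahead of the robot, y to its left, z up, the work surface at z = 0. Lengths are in m, angles in degrees, forces in N, time in s.
With the tool pointing down it reaches from about 0.375 to 0.9 m from the base axis. Payload 3.1 kg.
Tool frame: the origin (TCP) lies midway between the tips of the shut fingers; the grasp point (between the pads) lies bot.hold_point_z behind it (bot.hold_point_z is the distance from the TCP to the grasp point, in m); z points along the fingers, y is the direction in which the jaws open and shut (so a half turn about z gives the same grasp; the last joint's range is limited). The gripper opens to 87 mm and grips with 3 to 60 N. Pads are 19 mm wide; open, the fingers measure 117 mm over their backs; the gripper's body (75 mm by 190 mm) begins 51 mm behind the grasp point.
Start: joints at [63.398, 30.224, 82.088, -0, 67.689, -10.227], TCP at [0.176, 0.6, 0.223] pointing down, gripper open.
Joint ranges: [-176.69, 176.69], [-43.24, 126.21], [12.49, 139.97], [-82, 262], [0, 151.66], [-163.58, 163.58]. Speed limits (degrees/s): [159.86, 159.86, 180, 180, 180, 180].

## Interface

Orientations are given as a 3x3 rotation matrix whose columns are the frame's x, y, z axes.
In Python, from rig import bot, vision gives the robot as it stands.
- The arm moves only by the shell command python3 -m inch 'ROWS'. ROWS is JSON, a list of rows, each a list of 5 numbers: the finger opening in mm, from 0 to 87, then the shift along the tool's x, y, z in mm, then the turn about the tool's z in rad. In form: [[hand, dx, dy, dz, roll], ...]. A call has 1 to 8 rows; each row is the pose to reach, as a shift and turn from the pose measured when the call began, along the tool's axes at that moment; what a row does not reach only later rows make up. A row lasts 1/10 s, in which the tool goes at most 50 mm and 8.59 degrees, less where a joint would pass 70% of its speed; a pose out of reach is approached as far as the arm can. A call with a gripper value outside its range is refused whole. The fingers move at their own pace and stop on an object; the grip force is fixed at half the most. Time passes only in rows, so rows that repeat a pose let the fingers close. It gives the time, the measured TCP pose, the force and the opening at its end, in the units of the state.
- bot.read_state(): the state, without advancing time (a new reading comes with each control period).
- vision.capture(name): name is "scene" or "top" or "wrist"; returns (picture, depth): 420x560x3 uint8, red, green, blue; 420x560 float32, m along the optical axis (not along the pixel's ray), 0 where there is no reading.
- vision.camera_model(name): a dict with "intrinsics" (3x3 intrinsics, pixels), "camera_from_world" (4x4, takes a point from world to camera coordinates). Camera axes: x right, y down, z forward; pixel columns grow to the right and rows downward; lengths in m; the calibration is good to about 2 mm. A picture is of the moment at which its call begins: read the wrist's pose just before it. camera_model takes no time and is no camera call; for the wrist camera it gives the pose at the moment of the call.
- bot.hand_in(): hands the job in, once; it reports no verdict.
The state is a dict: "time_s": time; "joint_positions": joint angles; "qvel": joint speeds; "tau": joint torques, N m; "position": TCP position; "tcp_rot": TCP orientation; "force": force on the tool from outside, world axes, zero at the start; "moment": the same for the moment, N m; "opening": opening from 0.0 (shut) to 1.0 (fully open).
Only numpy, scipy, OpenCV 4.12 (cv2) and the standard library are available. Lean on these libraries where they do the work, as an engineer would, in place of code of your own. Each camera call takes 0.05 s, during which the arm holds its last target. There are 200 camera calls.

## Working session

There is one attempt and no reset: what is moved stays moved. The work goes in short steps, Python scripts to look and compute and a shell command to move; the robot and the scene stay as the last step left them, time stands still between calls to the robot, and variables do not carry over. Pictures are saved under pics/ and viewed, about 8 in all and at most 12, crops included, and the job is handed in when it is done.

```bash
mkdir -p pics; ls; python3 - <<'E'
from rig import bot, vision
import cv2,numpy as np
s=bot.read_state();print(s['position'],s['tcp_rot'],s['force'],bot.hold_point_z)
for n in('scene','top'):
    p,d=vision.capture(n);cv2.imwrite(f'pics/{n}0.png',p[:,:,::-1]);np.savez(f'{n}0.npz',p=p,d=d,K=vision.camera_model(n)['intrinsics'],T=vision.camera_model(n)['camera_from_world'])
E
```

```text
pics
[0.17584619 0.59897854 0.22158105] [[-9.59429872e-01  2.81945741e-01 -9.58753020e-04]
 [ 2.81947122e-01  9.59427999e-01 -1.93285284e-03]
 [ 3.74894863e-04 -2.12475441e-03 -9.99997672e-01]] [-0.58141535 -0.52628793 -1.26265359] 0.0187
```

View pics/top0.png

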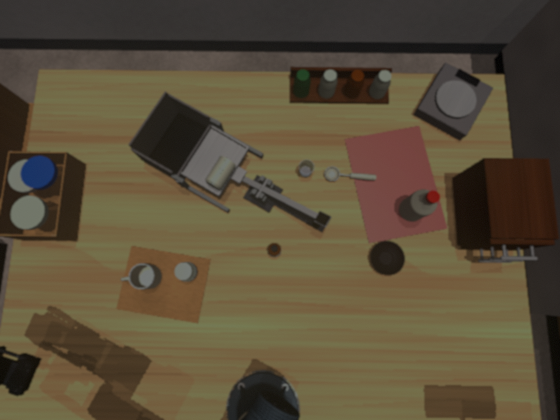

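View pics/scene0.png

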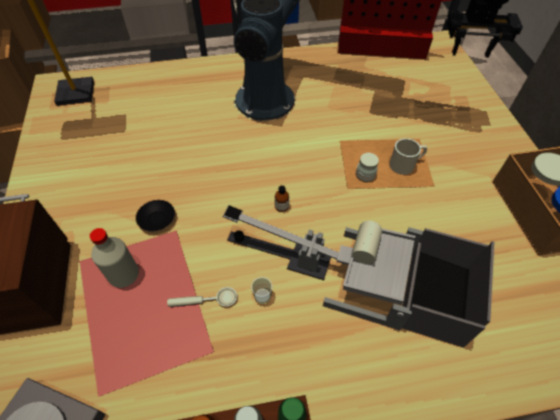

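The top view shows the paddle at about (321,220), the pivot cheeks at (265,192), the jar at (222,174) and the bin at (175,135). The amber bottle is at (273,250) and the beaker at (305,168). In the scene view the paddle is at (234,213). Next I'll localize these using depth.

```bash
cat > h.py <<'E'
import numpy as np,cv2
def load(n):
    z=np.load(n+'.npz');return z['p'],z['d'],z['K'],z['T']
def pts(d,K,T):
    v,u=np.mgrid[:d.shape[0],:d.shape[1]]
    c=np.stack([(u-K[0,2])/K[0,0]*d,(v-K[1,2])/K[1,1]*d,d],-1)
    R,t=T[:3,:3],T[:3,3]
    return (c-t)@R
def proj(P,K,T):
    c=T[:3,:3]@np.array(P)+T[:3,3];q=K@c;return q[:2]/q[2]
E
python3 - <<'E'
from h import *
for n,boxes in dict(top0=[('lever',265,195,335,235),('pad',310,208,334,232),('bottle',262,240,285,260),('beaker',296,158,316,180),('jar',203,152,238,192),('cheek',245,175,285,212)],scene0=[('pad',222,203,246,224),('bottle',270,182,292,214)]).items():
    p,d,K,T=load(n);P=pts(d,K,T)
    print(n,'cam',-T[:3,:3].T@T[:3,3],'tcp px',proj([.176,.6,.223],K,T))
    for b,x0,y0,x1,y1 in boxes:
        Q=P[y0:y1,x0:x1].reshape(-1,3);dd=d[y0:y1,x0:x1].ravel();C=p[y0:y1,x0:x1].reshape(-1,3).astype(int)
        m=(dd>0)&(Q[:,2]>.03)
        print(b,m.sum(),Q[m].mean(0).round(3),Q[m].min(0).round(3),Q[m].max(0).round(3))
        if b=='pad':
            m&=(Q[:,2]>.09)&(C.max(1)<60);print(' black',m.sum(),Q[m].mean(0).round(4),np.median(Q[m],0).round(4))
        if b=='lever':
            m&=Q[:,2]>.085;q=Q[m];c=q.mean(0);w,V=np.linalg.eigh(np.cov((q-c).T));print(' axis',c.round(4),V[:,2].round(3),np.degrees(np.arctan2(V[1,2],V[0,2])))
E
```

```text
top0 cam [ 0.36011174 -0.0420731   1.21464504] tcp px [ 19.7644948  355.66773089]
lever 474 [ 0.58  -0.115  0.108] [ 0.528 -0.19   0.03 ] [0.631 0.005 0.129]
 axis [ 0.579  -0.1176  0.1093] [-0.474 -0.855  0.208] -119.01843930381521
pad 219 [ 0.555 -0.161  0.119] [ 0.528 -0.19   0.03 ] [ 0.58  -0.132  0.129]
 black 136 [ 0.551  -0.1644  0.1219] [ 0.551  -0.1644  0.1221]
bottle 150 [ 0.465 -0.026  0.063] [ 0.447 -0.045  0.034] [ 0.487 -0.005  0.088]
beaker 110 [ 0.736 -0.124  0.046] [ 0.707 -0.146  0.03 ] [ 0.759 -0.098  0.059]
jar 1239 [0.701 0.144 0.108] [0.636 0.092 0.074] [0.767 0.2   0.145]
cheek 541 [0.649 0.01  0.078] [ 0.605 -0.055  0.032] [0.693 0.069 0.099]
scene0 cam [ 1.16912895 -0.16084068  0.96205453] tcp px [469.64870162  54.29791835]
pad 271 [ 0.561 -0.163  0.12 ] [ 0.534 -0.193  0.107] [ 0.581 -0.136  0.128]
 black 136 [ 0.5559 -0.1655  0.1225] [ 0.5564 -0.1654  0.1227]
bottle 240 [ 0.479 -0.028  0.059] [ 0.46  -0.048  0.031] [ 0.494 -0.007  0.088]
```

```bash
python3 -m inch '[[0,-30,-33,0,0.05],[0,-60,-66,0,0.1],[0,-94,-102,0,0.15],[0,-128,-139,0,0.22],[0,-162,-176,0,0.22],[0,-196,-212,0,0.22],[0,-230,-249,0,0.22],[0,-258,-280,0,0.22]]'; python3 - <<'E'
from rig import bot
import numpy as np
s=bot.read_state();R=s['tcp_rot'];print(s['position'],(np.array(R).T@(np.array([.554,-.165,.20])-s['position'])*1000).round(), s['joint_positions'], np.degrees(np.arctan2(R[1][1],R[0][1])))
E
```

```text
time_s: 0.9
position: [0.3449, 0.2555, 0.222]
tcp_rot: [[-0.875, 0.485, -0.001], [0.485, 0.875, -0.002], [-0.0, -0.002, -1.0]]
force: [0.4, -0.3, -0.1]
opening: 0.359
[0.34491954 0.25548881 0.22202395] [-387. -266.   23.] [ 21.60964175  15.26265468 108.81352353  -0.1121118   56.02368772
 -39.32039556] 60.992761909223944
```

```bash
python3 -m inch '[[0,-36,-25,0,0],[0,-77,-53,0,0],[0,-116,-80,0,0],[0,-155,-107,0,0],[0,-194,-133,0,0],[0,-232,-160,0,0],[0,-271,-186,0,0],[0,-305,-210,0,0]]' && python3 -m inch '[[0,-35,-24,5,0],[0,-58,-40,10,0],[0,-72,-50,15,0],[0,-80,-55,20,0],[0,-82,-56,20,0]]'; python3 - <<'E'
from rig import bot,vision
import numpy as np,cv2
from h import *
s=bot.read_state();R=np.array(s['tcp_rot']);print(s['position'],s['force'],s['opening'])
m=vision.camera_model('wrist');p,d=vision.capture('wrist');K,T=m['intrinsics'],m['camera_from_world']
cv2.imwrite('pics/w1.png',p[:,:,::-1]);np.savez('w1.npz',p=p,d=d,K=K,T=T)
P=pts(d,K,T);c=p.max(2)<60
M=c&(P[:,:,2]>.105)&(P[:,:,2]<.14)&(np.linalg.norm(P[:,:,:2]-[.554,-.165],axis=2)<.04)
q=P[M];print(M.sum(),q.mean(0) if len(q) else 0,q.min(0),q.max(0))
print('pad px',proj([.554,-.165,.124],K,T),'tcp px',proj(s['position'],K,T))
print((R.T@(np.array([.554,-.165,.13])-s['position'])*1000).round(1))
E
```

```text
time_s: 1.7
position: [0.5106, -0.0783, 0.2224]
tcp_rot: [[-0.874, 0.486, -0.001], [0.486, 0.874, -0.002], [-0.0, -0.002, -1.0]]
force: [1.0, 0.2, -0.1]
opening: 0.004
time_s: 2.2
position: [0.5544, -0.1669, 0.2014]
tcp_rot: [[-0.874, 0.486, -0.003], [0.486, 0.874, -0.001], [0.002, -0.002, -1.0]]
force: [0.1, 0.1, -0.2]
opening: 0.004
[ 0.55436922 -0.16689235  0.20135373] [ 0.05594826  0.05240313 -0.15559005] 0.003776612200714668
1371 [ 0.55320816 -0.16615335  0.12320612] [ 0.53250311 -0.18807549  0.1123796 ] [ 0.57436667 -0.14436513  0.12787637]
pad px [278.96468709 216.99895332] tcp px [277.09528812 256.64038527]
[ 1.1  1.6 71.4]
```

View pics/w1.png

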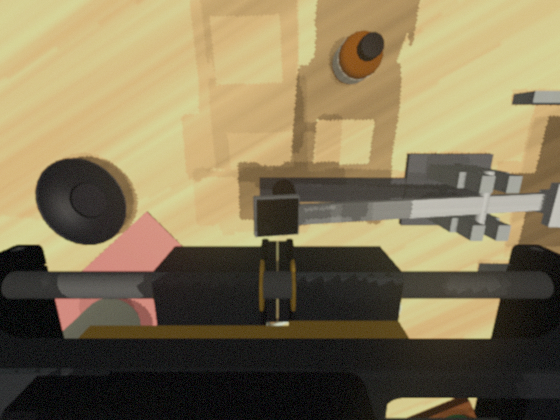

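The paddle is centred at (277,216) in the wrist view and measures (0.553,-0.166,0.123), matching the earlier estimate. I'll descend to just above it.

```bash
python3 -m inch '[[0,1,1,20,0],[0,1,1,42,0],[0,1,1,58,0],[0,1,1,66,0],[0,1,1,69,0],[0,1,1,72,0],[0,1,1,75,0],[0,1,1,78,0]]'
```

```text
time_s: 3.05
position: [0.5543, -0.1654, 0.1243]
tcp_rot: [[-0.874, 0.486, -0.001], [0.486, 0.874, -0.002], [0.0, -0.002, -1.0]]
force: [-0.3, -0.1, 2.6]
opening: 0.004
```

```bash
python3 -m inch '[[0,0,-1,4,0],[0,0,-1,8,0],[0,0,-2,12,0],[0,0,-3,16,0],[0,0,-3,20,0],[0,0,-4,24,0],[0,0,-4,28,0],[0,0,-5,32,0]]'; python3 -m inch '[[0,0,0,4,0],[0,0,0,8,0],[0,0,0,12,0],[0,0,0,16,0],[0,0,0,20,0],[0,0,0,24,0],[0,0,1,28,0],[0,0,1,32,0]]'; python3 - <<'E'
from rig import bot,vision
import cv2,numpy as np
p,d=vision.capture('scene');cv2.imwrite('pics/s2.png',p[:,:,::-1])
print(bot.read_state()['position'])
E
```

```text
time_s: 3.85
position: [0.5522, -0.1699, 0.0921]
tcp_rot: [[-0.874, 0.486, -0.001], [0.486, 0.874, -0.002], [-0.0, -0.002, -1.0]]
force: [0.6, -0.9, 4.7]
opening: 0.006
time_s: 4.65
position: [0.5527, -0.1689, 0.0598]
tcp_rot: [[-0.874, 0.486, -0.0], [0.486, 0.874, -0.002], [-0.0, -0.002, -1.0]]
force: [-1.9, -3.1, 4.8]
opening: 0.007
[ 0.55255741 -0.16883713  0.05916145]
```

View pics/s2.png

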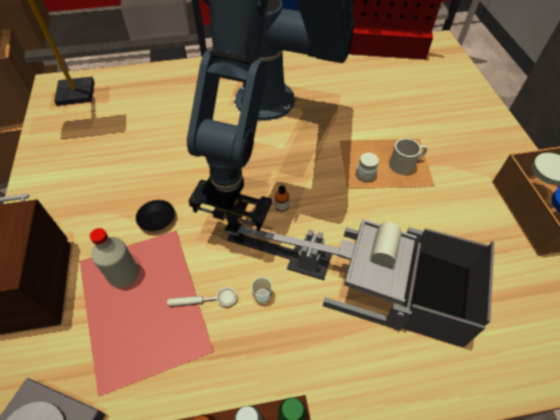

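The flap is up and the jar is rolling, now at (386,243). I'll press on and hold.

```bash
python3 -m inch '[[0,0,-1,3,0],[0,0,-1,6,0],[0,0,-1,9,0],[0,0,-1,12,0],[0,0,-1,12,0],[0,0,-1,12,0],[0,0,-1,12,0],[0,0,-1,12,0]]'; python3 -m inch '[[0,0,0,0,0],[0,0,0,0,0],[0,0,0,0,0],[0,0,0,0,0],[0,0,0,0,0],[0,0,0,0,0],[0,0,0,0,0],[0,0,0,0,0]]'; python3 - <<'E'
from rig import bot,vision
import cv2,numpy as np
p,d=vision.capture('scene');cv2.imwrite('pics/s3.png',p[:,:,::-1])
print(bot.read_state()['position'])
E
```

```text
time_s: 5.5
position: [0.552, -0.1697, 0.0471]
tcp_rot: [[-0.874, 0.486, -0.001], [0.486, 0.874, -0.001], [0.0, -0.001, -1.0]]
force: [1.9, 1.3, 2.7]
opening: 0.005
time_s: 6.3
position: [0.552, -0.1697, 0.0471]
tcp_rot: [[-0.874, 0.486, -0.001], [0.486, 0.874, -0.001], [0.0, -0.001, -1.0]]
force: [0.7, 0.7, 2.2]
opening: 0.007
[ 0.55193714 -0.16968764  0.0471013 ]
```

View pics/s3.png

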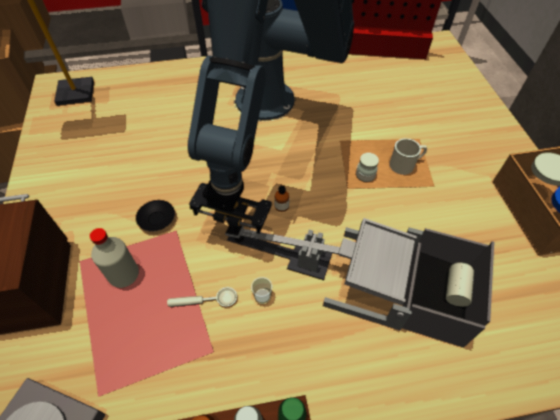

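The jar is lying in the bin at (460,285). Now I'll ease the flap back slowly along the same arc.

```bash
python3 -m inch '[[0,0,0,-1,0],[0,0,0,-3,0],[0,0,0,-6,0],[0,0,0,-9,0],[0,0,-1,-12,0],[0,0,-1,-15,0],[0,0,-1,-18,0],[0,0,-1,-21,0]]'; python3 -m inch '[[0,0,0,-3,0],[0,0,0,-6,0],[0,0,0,-9,0],[0,0,0,-12,0],[0,0,0,-15,0],[0,0,1,-18,0],[0,0,1,-21,0],[0,0,1,-24,0]]'; python3 -m inch '[[0,0,0,-2,0],[0,0,1,-4,0],[0,0,1,-6,0],[0,0,1,-8,0],[0,0,2,-10,0],[0,0,2,-12,0],[0,0,2,-14,0],[0,0,3,-16,0]]'
```

```text
time_s: 7.15
position: [0.5513, -0.1707, 0.0684]
tcp_rot: [[-0.874, 0.486, -0.001], [0.486, 0.874, -0.001], [0.001, -0.002, -1.0]]
force: [-1.4, -0.2, 2.3]
opening: 0.003
time_s: 7.95
position: [0.552, -0.1696, 0.0927]
tcp_rot: [[-0.874, 0.486, -0.001], [0.486, 0.874, -0.001], [0.0, -0.001, -1.0]]
force: [0.2, 0.6, 2.8]
opening: 0.004
time_s: 8.75
position: [0.5534, -0.1672, 0.1089]
tcp_rot: [[-0.874, 0.486, -0.001], [0.486, 0.874, -0.001], [0.0, -0.002, -1.0]]
force: [-1.3, -1.7, 3.9]
opening: 0.002
```

```bash
python3 -m inch '[[0,0,0,-2,0],[0,0,1,-4,0],[0,0,1,-6,0],[0,0,1,-8,0],[0,0,1,-10,0],[0,0,2,-11,0],[0,0,2,-12,0],[0,0,2,-13,0]]'; python3 -m inch '[[0,0,0,-1,0],[0,0,0,-2,0],[0,0,0,-3,0],[0,0,0,-4,0],[0,0,0,-5,0],[0,0,0,-6,0],[0,0,0,-7,0],[0,0,0,-8,0]]'
```

```text
time_s: 9.55
position: [0.5546, -0.165, 0.1219]
tcp_rot: [[-0.874, 0.486, -0.001], [0.486, 0.874, -0.001], [0.0, -0.001, -1.0]]
force: [1.0, 3.6, 2.8]
opening: 0.008
time_s: 10.35
position: [0.5545, -0.165, 0.1299]
tcp_rot: [[-0.874, 0.486, -0.001], [0.486, 0.874, -0.001], [0.001, -0.001, -1.0]]
force: [-0.6, 0.1, -0.1]
opening: 0.008
```

Contact is released with the force back to zero. I'll move clear, upwards and then back along the way I came.

```bash
python3 -m inch '[[0,0,0,-10,0],[0,0,0,-30,0],[0,0,0,-60,0],[0,0,0,-90,0],[0,20,10,-110,0],[0,50,30,-120,0],[0,90,55,-120,0],[0,130,80,-120,0]]'; python3 -m inch '[[0,30,20,0,0],[0,60,40,0,0],[0,90,60,0,0],[0,110,75,0,0],[0,120,80,0,0],[0,120,80,0,0],[0,120,80,0,0],[0,120,80,0,0]]'; python3 - <<'E'
from rig import bot,vision
from h import *
for n in('scene','top'):
    p,d=vision.capture(n);m=vision.camera_model(n);cv2.imwrite(f'pics/{n}4.png',p[:,:,::-1])
    P=pts(d,m['intrinsics'],m['camera_from_world']);p0,d0,K0,T0=load(n+'0');P0=pts(d0,K0,T0)
    for b,x,y,r in [('pad',.553,-.165,.035),('bottle',.47,-.027,.03),('beaker',.736,-.123,.03),('flapregion',.75,.15,.1)]:
        f=lambda Q,dd:Q[(dd>0)&(Q[:,:,2]>.035)&(Q[:,:,2]<.135)&(np.linalg.norm(Q[:,:,:2]-[x,y],axis=2)<r)]
        a,c=f(P0,d0),f(P,d);print(n,b,len(a),a.mean(0).round(4),len(c),c.mean(0).round(4) if len(c) else '')
s=bot.read_state();print(s['time_s'],s['position'],s['force'])
E
```

```text
time_s: 11.15
position: [0.4795, -0.031, 0.2511]
tcp_rot: [[-0.873, 0.487, 0.001], [0.487, 0.873, -0.001], [-0.002, -0.0, -1.0]]
force: [-0.3, -0.6, -0.1]
opening: 0.008
time_s: 11.95
position: [0.4147, 0.0964, 0.2511]
tcp_rot: [[-0.873, 0.488, 0.002], [0.488, 0.873, -0.002], [-0.003, -0.0, -1.0]]
force: [0.7, -0.5, 0.1]
opening: 0.005
scene pad 269 [ 0.5603 -0.1633  0.12  ] 273 [ 0.5604 -0.1632  0.1202]
scene bottle 230 [ 0.4791 -0.0284  0.0598] 220 [ 0.4789 -0.0283  0.0607]
scene beaker 205 [ 0.7322 -0.1243  0.048 ] 204 [ 0.7325 -0.1243  0.0481]
scene flapregion 3888 [0.7542 0.1524 0.0918] 4107 [0.7485 0.1535 0.0872]
top pad 207 [ 0.5543 -0.1619  0.1203] 204 [ 0.5544 -0.1619  0.1203]
top bottle 149 [ 0.4656 -0.0259  0.0629] 151 [ 0.4655 -0.0258  0.0632]
top beaker 98 [ 0.7356 -0.1233  0.0483] 97 [ 0.7357 -0.1241  0.0484]
top flapregion 2228 [0.7471 0.1552 0.0915] 2551 [0.7425 0.1551 0.0866]
12.05 [0.41443123 0.0964123  0.25087187] [ 0.47341232 -0.03407234 -0.16471355]
```

View pics/scene4.png

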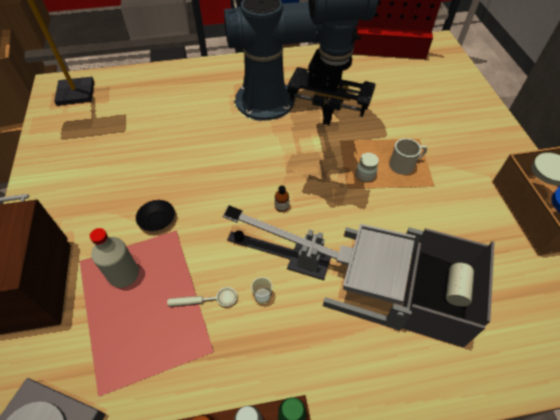

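The jar is in the bin at (460,285). The lever is back at rest with its paddle at (234,213), the flap is down and the bystanders haven't moved. I'm handing in.

```bash
python3 -c "from rig import bot; print(bot.hand_in())"
```

```text
the job is handed in; nothing more can be done
None
```

The jar is in the discard bin and the job is handed in; the robot's clock read about 12 s of the 35 s allowed.

- **Pressing:** I pressed the paddle down with the shut fingertips, about 77 mm along its arc, stopping just short of the rubber stop. I held it there until a picture showed the jar lying in the bin.
- **Easing back:** I brought the lever up at 10 to 30 mm/s. Every reading on the way still showed the paddle pushing on the fingertips, and the force fell to zero only once the paddle was back at rest height. I then moved up and clear.
- **Forces:** the highest upward reading was about 4.8 N, with sideways readings up to about 3.7 N. Forces were read only at the end of each move, so brief peaks in between would not show.

In the last check, the paddle, amber bottle and beaker were within 1 mm of their starting positions in both cameras. The flap looked down, and the dish, wash bottle, spoon, mug and screw jar looked unmoved; I judged these from the picture only, not by measurement. No check failed or disagreed, and I did not view the final top picture.

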